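# Latch the lifting handle onto the cryo rack's sprung yoke

### The job

Take the hook-ended lifting handle from its parking rack and gently push its open mouth down over the cross pin of the vessel's sprung yoke until the collar sits flush on the yoke's two cheeks and the spring latch has flipped shut under the pin; never bottom the yoke's spring and never push or pull hard. Then tug the handle upward until the latch lifts the sprung yoke a good centimetre above its unloaded rest height, let it settle back flush, and let go, leaving the other things on the bench alone.

Things in the scene. Friction and masses are not known exactly. Their poses are not given: they have to be found in the camera images.
- hook: Loose steel lifting handle (300 to 400 g) with a downward-opening hook and a black grip on top, upright in the rack at the start. Origin midway between the hook's tips at their lower ends; z up, x along the pin it fits (blade thickness 12 mm), y across the mouth (blade 44 mm wide). Mouth: 26 mm wide at the tips, narrowing to 14 mm (y -7 to 7) from z 14 up to its end at z 46.5 mm.
- grip (a point): Centre of the hook's black grip block, 22 (x) x 56 (y) x 42 (z) mm, 97 mm above the hook's origin; axes as hook. Best pinched from above across its 22 mm.
- collar (a point): Centre of the underside of the hook's collar plate, 50 (x) x 44 (y) x 6 mm, 58 mm above the hook's origin; 12 mm of stem between the plate's top and the grip block. Axes as hook.
- seat (a point): Point in the hook's mouth where the pin's centre lies when fully home: 40 mm above the hook's origin, 18 mm below the collar's underside; axes as hook.
- latch (a joint): Angle (rad) of the spring latch across the hook's mouth: 0 = shut (level), up to 1.5 = swung up inside. Hinged at hook y -9, z 22 mm; bar 4 mm thick, reaching to y +4; it swings up only. The entering pin swings it up against its spring (9 to 15 N push, more if off-centre), and it snaps shut below the pin 1 to 4 mm short of fully home; the pin is then captive, with about 11 mm of free play.
- tab (a point): Thumb tab of the latch, outside the blade on the hook's -y side, 26 mm from the hinge (35 mm from the blade's centre line); level with the hinge when the latch is shut, drops when it is open.
- rack: White plastic parking rack, fixed. Base 90 (x) x 100 (y) x 8 mm; two uprights 12 mm thick, 24 mm wide in y, tops at 70 mm, 20 mm apart along x. The hook's blade hangs in the gap, its collar rests on the uprights. Origin at the underside's centre; the hook stands with about the same axes. Lift the hook straight up by 65 mm to clear it.
- vessel: Shallow round insulated vessel, fixed, 184 mm across and 80 mm high, aluminium with white lid; origin at the underside's centre, z up, x along the pin. It carries the sprung yoke in its middle.
- yoke (a joint): Travel of the sprung yoke (m): 0 = rest, positive = pressed down, negative = lifted. Spring 0.45 N per mm both ways, oil-damped (60 N per m/s), bottom stop at +0.045, top stop at -0.030. It sinks 6 to 9 mm under the hook's own weight.
- pin (a point): Centre of the yoke's cross pin, 10 mm in diameter, along the vessel's x between two steel cheeks 8 mm thick and 20 mm wide in y, 17 mm apart; cheek tops 18 mm above the pin's centre, the yoke's base plate 44 mm below it. Moves with yoke; 179 mm above the bench at rest. Axes as vessel; the hook may go on either way round.
- flask: Bystander: clear culture flask lying flat, 110 x 75 x 28 mm, green cap towards its +x. Origin under the body's centre.
- dish: Bystander: glass dish with lid, 94 mm across, 17 mm high. Origin under its centre.
- medium: Bystander: glass bottle with white cap, 68 mm across, 150 mm high. Origin under its centre.
There are look-alikes about, which are no part of the job. Leave any green or red look-alike of the hook alone.

How it is judged:
By the outcome, as a careful person would: the job done as asked, in the order asked, and still so for the second after the job is handed in, with the robot touching nothing.
It also fails if it takes over 70 s, if anything falls off the work surface, if the arm or the gripper's body presses on something with over 40 N, if the wrist force passes 120 N, or if a joint passes its speed limit or range.

### The arm

A 7-joint arm with a two-finger parallel gripper is mounted at the origin on the work surface. World frame = base frame: x ahead of the robot, y to its left, z up, the work surface at z = 0. Lengths are in m, angles in rad, forces in N, time in s.
With the tool pointing down it reaches from about 0.425 to 0.925 m from the base axis. Payload 6.8 kg.
Tool frame: the origin (TCP) lies midway between the tips of the shut fingers; the grasp point (between the pads) lies 19 mm behind it (grip_point_offset is the z of the grasp point in the tool frame, in m); z points along the fingers, y is the line along which they close (so a half turn about z gives the same grasp; the last joint's range is limited). The gripper opens to 85 mm and grips with 20 to 120 N. Pads are 22 mm wide; open, the fingers measure 114 mm over their backs; the gripper's body (76 mm by 85 mm) begins 54 mm behind the grasp point. The pads swing forward as they close: fully open they stand 13 mm farther back than shut.
Start: joints at [-1.456, 0.477, 0.022, 1.555, -0.011, 1.109, -0.083], TCP at [0.149, 0.658, 0.192] pointing down, gripper open.
Joint ranges: [-2.96, 2.96], [-0.34, 2.1], [-1.41, 1.46], [0.24, 2.44], [-1.37, 4.51], [0.17, 1.92], [-2.96, 2.96]. Speed limits (rad/s): [2.39, 2.39, 3.14, 3.14, 3.14, 3.14, 3.14].

### API

Orientations are given as a rotation vector (axis times angle).
In Python, from bench import get_obs, grab_frame, calibration, hand_in, grip_point_offset gives the robot as it stands.
- The arm moves only by the shell command python3 -m pendant 'ROWS' [OPENING] [FORCE]. ROWS is a JSON object of lists of equal length, an entry for each row: "translation": the shift along the world's x, y, z in units of 25 mm (1.0 is 25 mm), a list of three; "delta_rot": the turn, a rotation vector about the world's x, y, z in units of 5 degrees (1.0 is 5 degrees), a list of three. In form: {"translation": [[dx, dy, dz], ...], "delta_rot": [[rx, ry, rz], ...]}. A call has 1 to 12 rows; each row is the pose to reach, as a shift and turn from the pose commanded when the call began; what a row does not reach only later rows make up. A row lasts 1/8 s, in which the tool goes at most 62.5 mm and 10.7 degrees, less where a joint would pass 70% of its speed; a pose out of reach is approached as far as the arm can. A call with a gripper value outside its range is refused whole. OPENING is the opening, from 0 (shut) to 1 (fully open), set as the call begins (- or left out, the last holds). The fingers move at their own pace and stop on an object; FORCE is the grip in N (left out, the last holds). Time passes only in rows, so rows that repeat a pose let the fingers close. It gives the time, the measured TCP pose, the force, the opening and the grip force at its end, in the units of the state.
- get_obs(): the state, without advancing time (a new reading comes with each control period).
- grab_frame(name): name is "scene" or "top" or "wrist"; returns (picture, depth): 400x640x3 uint8, red, green, blue; 400x640 float32, m along the optical axis (not along the pixel's ray), 0 where there is no reading.
- calibration(name): a dict with "K" (3x3 intrinsics, pixels), "rvec" (rotation vector, rad) and "tvec" (3), from world to camera coordinates, as OpenCV has them. Camera axes: x right, y down, z forward; pixel columns grow to the right and rows downward; lengths in m; the calibration is good to about 2 mm. A picture is of the moment at which its call begins: read the wrist's pose just before it. calibration takes no time and is no camera call; for the wrist camera it gives the pose at the moment of the call.
- hand_in(): hands the job in; it is judged then, once.
The state is a dict: "clock": time; "joints": joint angles; "qvel": joint speeds; "tau": joint torques, N m; "tcp_pos": TCP position; "orientation": TCP orientation; "contact_force": force on the tool from outside, world axes, zero at the start; "moment": the same for the moment, N m; "grip_width": finger opening in m; "gripper_force": force on a finger pad.
Only numpy, scipy, OpenCV 4.12 (cv2) and the standard library are available. Lean on these libraries where they do the work, as an engineer would, in place of code of your own. Each camera call takes 0.05 s, during which the arm holds its last target. There are 200 camera calls.

## Working session

There is one attempt and no reset: what is moved stays moved. The work goes in short steps, Python scripts to look and compute and a shell command to move; the robot and the scene stay as the last step left them, time stands still between calls to the robot, and variables do not carry over. Pictures are saved under pics/ and viewed, at most 10 in all, crops included, and the job is handed in when it is done.

```bash
mkdir -p pics; cat > h.py <<'E'
import numpy as np,cv2
from bench import *
def cap(n):
    c=calibration(n); p,d=grab_frame(n); return p,d,c
def pts(d,c):
    K=np.array(c["K"]);R=cv2.Rodrigues(np.array(c["rvec"],float))[0];t=np.array(c["tvec"],float).ravel()
    v,u=np.mgrid[:d.shape[0],:d.shape[1]]
    P=np.stack([(u-K[0,2])/K[0,0]*d,(v-K[1,2])/K[1,1]*d,d],-1)
    return (P-t)@R
E
python3 - <<'E'
from h import *
print(get_obs(),grip_point_offset)
for n in("scene","top"):
    p,d,c=cap(n);np.savez(n+".npz",p=p,d=d,P=pts(d,c));cv2.imwrite(f"pics/{n}0.png",p[...,::-1]);print(n,c)
E
```

```text
{'clock': 0.0, 'joints': array([-1.4560886 ,  0.47780086,  0.02234471,  1.55641924, -0.01146912,
        1.10930197, -0.08306421]), 'qvel': array([ 0.00076072, -0.00023912,  0.0001871 ,  0.00035227, -0.00076528,
       -0.00121568,  0.00013126]), 'tau': array([ 6.00221265e-04, -5.96427405e+01,  1.60812322e+00, -2.81198144e+01,
        1.24548524e-02,  9.06746602e-03, -5.34267713e-06]), 'tcp_pos': array([0.14904233, 0.65767736, 0.19093897]), 'orientation': array([-3.49153108e-01, -3.12209161e+00,  2.82864744e-03]), 'contact_force': array([-0.6455566 , -0.44637944,  0.13701951]), 'moment': array([ 0.03912648, -0.0290649 ,  0.00554541]), 'gripper_force': 0.0, 'grip_width': 0.08525874318194586} -0.0187
scene {'K': array([[420.87446981,   0.        , 313.55857004],
       [  0.        , 420.87446981, 201.02375619],
       [  0.        ,   0.        ,   1.        ]]), 'rvec': array([ 1.09621977,  2.58776847, -0.81243871]), 'tvec': array([ 0.41488793, -0.27006794,  1.43897177])}
top {'K': array([[439.73646499,   0.        , 320.2834671 ],
       [  0.        , 439.73646499, 203.22242955],
       [  0.        ,   0.        ,   1.        ]]), 'rvec': array([ 1.9957424 , -2.22359666,  0.22935882]), 'tvec': array([0.0466023 , 0.5899782 , 1.31826922])}
```

View pics/scene0.png

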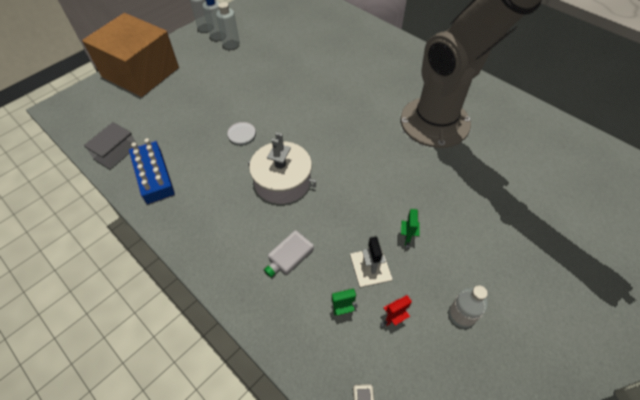

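View pics/top0.png

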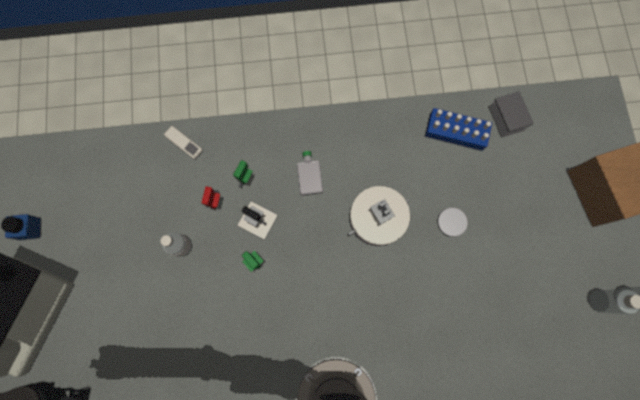

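The black-gripped hook stands in the white rack at scene (375,250) / top (253,214). The vessel is at top (380,215), with its yoke in the middle. The green and red look-alikes surround the rack.

```bash
python3 - <<'E'
from h import *
def rect(X,l):
    r=cv2.minAreaRect((X[:,:2]*1000).astype(np.float32)); print(l,len(X),"c",np.round(np.array(r[0]),1),"size",np.round(r[1],1),"ang",round(r[2],1),"mean",np.round(X.mean(0)*1000,1),"z",np.round(np.percentile(X[:,2],[5,50,95])*1000,1))
for n,(hu,hv),(vu,vv) in(("top",(253,214),(380,215)),("scene",(375,250),(281,150))):
    f=np.load(n+".npz");p,d,P=f["p"].astype(int),f["d"],f["P"]
    v,u=np.mgrid[:400,:640]
    near=lambda a,b,r:(abs(u-a)<r)&(abs(v-b)<r)&(d>0)
    dark=p.max(-1)<70
    m=near(hu,hv,22)&dark&(P[...,2]>.09); rect(P[m],n+" grip")
    m=near(hu,hv,28)&(p.min(-1)>150)&(P[...,2]<.03); rect(P[m],n+" rackbase")
    m=near(vu,vv,30)&(P[...,2]>.165); rect(P[m],n+" yoke top")
    m=near(vu,vv,30)&(P[...,2]>.115)&(P[...,2]<.15); rect(P[m],n+" yoke plate")
    m=near(vu,vv,45)&(P[...,2]>.07)&(P[...,2]<.09); rect(P[m],n+" lid")
f=np.load("top.npz");p=f["p"][...,::-1]
a=cv2.resize(p[185:245,220:290],None,fx=6,fy=6,interpolation=cv2.INTER_CUBIC)[:360,:400];b=cv2.resize(p[185:245,347:414],None,fx=6,fy=6,interpolation=cv2.INTER_CUBIC)[:360,:400]
cv2.imwrite("pics/c1.png",np.hstack([a,b]))
E
```

```text
top grip 131 c [570.5 193.3] size [54.5 19.6] ang 55.2 mean [568.7 191.  128.2] z [109.4 130.4 134.5]
top rackbase 453 c [571.4 191. ] size [99.1 89.7] ang 55.3 mean [562.2 185.7   8.9] z [ 3.7  8.8 14.1]
top yoke top 87 c [ 532.1 -195.9] size [39.2 20.4] ang 22.7 mean [ 530.8 -194.9  189.3] z [171.9 190.9 200.3]
top yoke plate 243 c [ 532.1 -195.8] size [59.9 50. ] ang 23.0 mean [ 528.  -193.2  135.4] z [130.8 135.4 140.2]
top lid 2386 c [ 532.7 -196.1] size [179.5 183.5] ang 82.4 mean [ 528.8 -194.3   80.5] z [76.  80.4 85.2]
scene grip 264 c [574.6 195.3] size [56.5 21.5] ang 54.8 mean [579.3 197.7 121. ] z [ 95.5 127.2 130.7]
scene rackbase 375 c [563.5 185.5] size [ 85.7 101.1] ang 46.9 mean [574.4 186.4   6.6] z [ 2.7  6.9 10. ]
scene yoke top 141 c [ 535.7 -194.6] size [36.3 21.5] ang 25.8 mean [ 536.3 -192.3  184.8] z [167.  185.4 197.3]
scene yoke plate 243 c [ 533.6 -194.1] size [64.5 49.7] ang 21.9 mean [ 539.1 -186.7  135. ] z [129.3 133.8 146.1]
scene lid 2067 c [ 534.6 -193.8] size [181.4 181.7] ang 19.3 mean [ 543.6 -183.5   78.8] z [75.1 78.8 82.3]
```

View pics/c1.png

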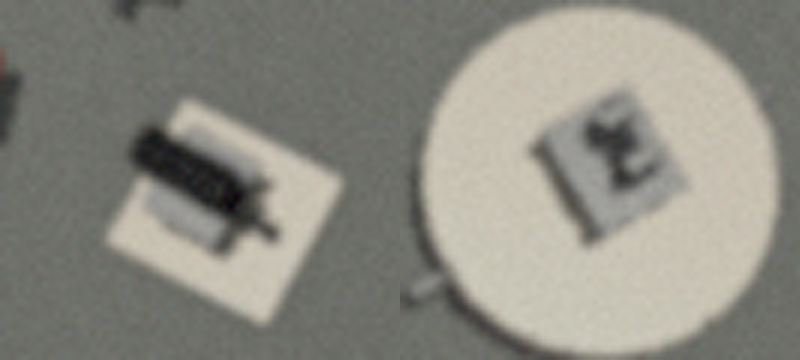

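Left crop: the grip's long axis runs from (145,150) to (250,200), with the latch tab at about (270,225). So hook +y points at 55° in the world and hook x at -35°. Right crop: the cheeks at (600,130) and (625,175) put the pin along about 23°. I'll go above the hook, then look from close by.

```bash
python3 -m pendant '{"translation":[[0,0,2.8],[5,-5.5,2.8],[16.9,-18.5,2.8],[16.9,-18.5,2.8],[16.9,-18.5,2.8],[16.9,-18.5,2.8],[16.9,-18.5,2.8],[16.9,-18.5,2.8],[16.9,-18.5,2.8],[16.9,-18.5,2.8],[16.9,-18.5,2.8],[16.9,-18.5,2.8]],"delta_rot":[[0,0,-2],[0,0,-4],[0,0,-6],[0,0,-8],[0,0,-10],[0,0,-12],[0,0,-14],[0,0,-16],[0,0,-18],[0,0,-20],[0,0,-22],[0,0,-22.4]]}' 1 60
python3 -m pendant '{"translation":[[0,0,0],[0,0,0]],"delta_rot":[[0,0,0],[0,0,0]]}'
python3 - <<'E'
from h import *
o=get_obs();print(o["tcp_pos"],o["orientation"],o["joints"])
p,d,c=cap("wrist");np.savez("w1.npz",p=p,d=d,P=pts(d,c));cv2.imwrite("pics/w1.png",p[...,::-1])
E
```

```text
clock: 1.6
tcp_pos: [0.5743, 0.1896, 0.2619]
orientation: [2.789, 1.439, -0.0]
contact_force: [-1.4, -0.4, -0.2]
grip_width: 0.0857
gripper_force: 0.0
clock: 1.85
tcp_pos: [0.5705, 0.1978, 0.2615]
orientation: [-2.78, -1.462, 0.001]
contact_force: [-0.3, -0.2, 0.0]
grip_width: 0.0853
gripper_force: 0.0
[0.57050183 0.19780204 0.26153313] [-2.77979165e+00 -1.46156974e+00  1.10453064e-03] [-0.91077934  0.34027857  0.6216117   1.6799499  -0.21182395  1.19013061
 -0.83961697]
```

View pics/w1.png

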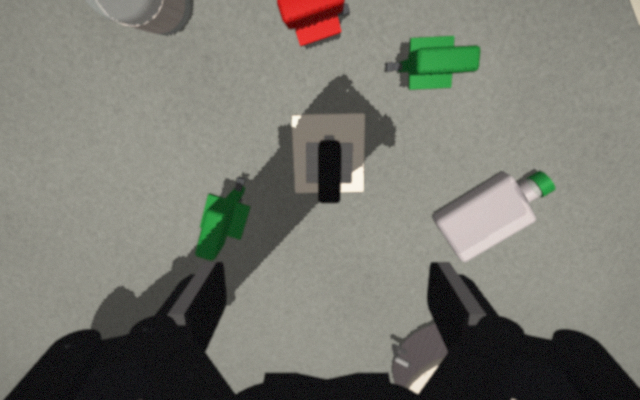

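The wrist view shows the black grip at (329,170), vertical in the picture and midway between the fingers, so the yaw is right. I'll measure it here.

```bash
python3 - <<'E'
from h import *
f=np.load("w1.npz");p,d,P=f["p"].astype(int),f["d"],f["P"]
v,u=np.mgrid[:400,:640]
m=(abs(u-329)<30)&(abs(v-170)<45)&(d>0)
for l,s in(("grip top",m&(P[...,2]>.122)&(P[...,2]<.14)&(p.max(-1)<60)),("collar",(abs(u-329)<40)&(abs(v-160)<50)&(P[...,2]>.068)&(P[...,2]<.085)),("base",(abs(u-329)<60)&(abs(v-155)<60)&(P[...,2]<.013)&(P[...,2]>.004))):
    r=cv2.minAreaRect((P[s][:,:2]*1000).astype(np.float32));print(l,s.sum(),r,np.median(P[s],0))
R=cv2.Rodrigues(get_obs()["orientation"])[0];print("tool y ang",np.degrees(np.arctan2(R[1,1],R[0,1])),R[:,2],get_obs()["tcp_pos"])
E
```

```text
grip top 1269 ((571.822509765625, 197.9403533935547), (53.981319427490234, 21.20827865600586), 55.09531784057617) [0.5726449  0.20008726 0.12952863]
collar 946 ((571.0941772460938, 196.80825805664062), (44.46958541870117, 49.8166389465332), 54.99690628051758) [0.56966471 0.19809363 0.07586081]
base 3342 ((568.9014892578125, 193.94924926757812), (100.21876525878906, 90.15789794921875), 56.436641693115234) [0.57923881 0.20991346 0.00780438]
tool y ang -34.5428760705353 [-7.56319947e-04  6.52946329e-04 -9.99999501e-01] [0.57061194 0.19775322 0.26171263]
```

```bash
python3 -m pendant '{"translation":[[0,0,-1.5],[0,0,-3],[0,0,-4],[0,0,-5],[0,0,-5.8],[0,0,-6.4],[0,0,-6.8],[0,0,-6.8]],"delta_rot":[[0,0,-0.1],[0,0,-0.1],[0,0,-0.1],[0,0,-0.1],[0,0,-0.1],[0,0,-0.1],[0,0,-0.1],[0,0,-0.1]]}' 1 60
python3 -m pendant '{"translation":[[0,0,0],[0,0,0],[0,0,0],[0,0,0],[0,0,0],[0,0,0],[0,0,0],[0,0,0]],"delta_rot":[[0,0,0],[0,0,0],[0,0,0],[0,0,0],[0,0,0],[0,0,0],[0,0,0],[0,0,0]]}' 0 60
```

```text
clock: 2.9
tcp_pos: [0.5714, 0.1958, 0.0915]
orientation: [-2.79, -1.444, 0.001]
contact_force: [-0.6, -1.3, 0.7]
grip_width: 0.0854
gripper_force: 0.0
clock: 3.9
tcp_pos: [0.5716, 0.1958, 0.0919]
orientation: [2.79, 1.444, -0.0]
contact_force: [0.3, 1.1, -0.3]
grip_width: -0.0002
gripper_force: 0.0
```

```bash
python3 - <<'E'
from h import *
print(get_obs()["grip_width"],get_obs()["gripper_force"])
p,d,c=cap("wrist");p2,d2,c2=cap("scene");np.savez("w2.npz",p=p,d=d,P=pts(d,c),p2=p2,d2=d2)
a=cv2.resize(p2[150:350,275:475],(400,400));b=cv2.resize(p,(400,250));b=np.vstack([b,np.zeros((150,400,3),np.uint8)])
cv2.imwrite("pics/w2.png",np.hstack([a,b])[...,::-1])
E
```

```text
-0.0001562355638699183 0.0
```

View pics/w2.png

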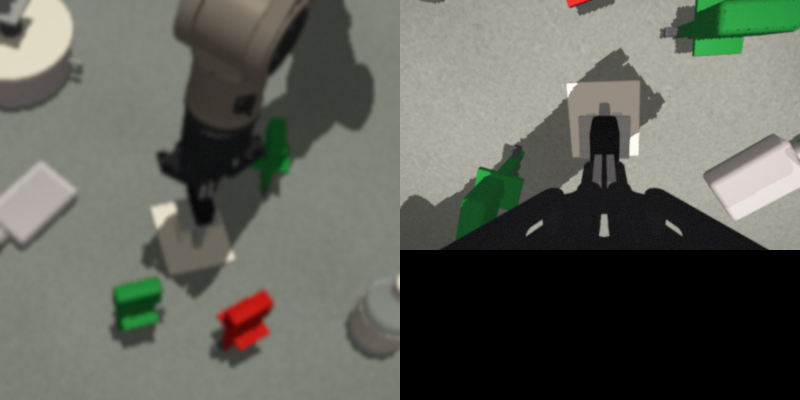

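```bash
python3 - <<'E'
from h import *
f=np.load("w2.npz");p,d,P=f["p"].astype(int),f["d"],f["P"]
for v in range(170,345,8): print(v,p[v,326],np.round(P[v,326]*1000),np.round(P[v,318]*1000), round(float(d[v,326]),3))
c=calibration("wrist");o=get_obs()
R=cv2.Rodrigues(o["orientation"])[0];t=o["tcp_pos"]
for q in (t,t-.019*R[:,2],np.array([.5715,.197,.13])): print(cv2.projectPoints(q.reshape(1,3),c["rvec"],c["tvec"],c["K"],None)[0].ravel())
s=(p.max(-1)<90)&(P[...,2]>.1)&(P[...,2]<.14)&(d>0)
print(s.sum(),P[s].min(0),P[s].max(0))
E
```

```text
170 [90 89 86] [583. 216.  33.] [575. 214.   7.] 0.247
178 [89 87 86] [583. 216.  55.] [579. 219.  55.] 0.226
186 [28 30 29] [587. 221.  95.] [583. 223.  95.] 0.186
194 [21 19 21] [586. 220. 108.] [583. 223. 109.] 0.174
202 [14  7 11] [587. 221. 121.] [584. 223. 121.] 0.161
210 [17 16 23] [586. 220. 129.] [583. 221. 128.] 0.154
218 [17 16 17] [584. 217. 129.] [581. 219. 129.] 0.155
226 [17 15 12] [582. 214. 130.] [579. 216. 130.] 0.155
234 [12  9  8] [580. 211. 130.] [577. 213. 131.] 0.156
242 [21 19 21] [577. 207. 129.] [575. 210. 130.] 0.159
250 [19 16 17] [577. 207. 137.] [575. 209. 138.] 0.15
258 [24 24 24] [577. 207. 144.] [575. 209. 145.] 0.144
266 [19 21 19] [577. 207. 152.] [575. 209. 152.] 0.137
274 [27 23 23] [577. 208. 158.] [575. 209. 158.] 0.131
282 [23 23 21] [577. 208. 164.] [575. 209. 163.] 0.125
290 [21 26 24] [577. 207. 168.] [575. 209. 169.] 0.122
298 [21 21 23] [576. 205. 169.] [576. 210. 176.] 0.121
306 [29 22 26] [574. 202. 168.] [576. 209. 179.] 0.123
314 [24 25 27] [572. 199. 169.] [576. 210. 184.] 0.124
322 [30 27 29] [570. 197. 169.] [574. 207. 183.] 0.124
330 [25 25 28] [568. 195. 170.] [570. 202. 179.] 0.125
338 [27 25 25] [566. 191. 168.] [568. 199. 178.] 0.127
[329.47668372 233.78559276]
[329.82659682 248.81248231]
[328.61335531 265.63746984]
7238 [0.41273894 0.19281397 0.10000838] [0.72194774 0.24432296 0.13996491]
```

```bash
python3 - <<'E'
from h import *
f=np.load("w2.npz");p,d,P=f["p"].astype(int),f["d"],f["P"]
np.set_printoptions(linewidth=200)
R=cv2.Rodrigues(get_obs()["orientation"])[0];t=get_obs()["tcp_pos"]
for v in (215,235,245,255,275):
    L=(P[v,280:372:4]-t)@R*1000
    print(v);print(np.round(L).astype(int).T)
cv2.imwrite("pics/w3.png",cv2.resize(f["p"][160:340,220:440],None,fx=3,fy=3)[...,::-1])
E
```

```text
215
[[ -21  -20    5    5    5    5   25   26   25   25   26   25   26   26   26   26   25   25    5    6    5   80    5]
 [ -39  -36  -25  -23  -20  -18  -12  -10   -8   -6   -5   -3   -1    1    2    4    6    8   14   16   19   -2   23]
 [  84   83   17   17   16   16  -35  -38  -37  -37  -38  -37  -38  -39  -39  -38  -36  -36   17   15   18 -182   16]]
235
[[ -38  -39   -8   80   -8   -8   15   16   16   16   17   16   16   16   16   16   16   15   -8   -8   -8   -8  -38]
 [ -40  -37  -25   -2  -21  -18  -12  -10   -8   -6   -5   -3   -1    1    3    4    6    8   14   16   19   21   33]
 [  84   85   17 -182   17   17  -35  -37  -38  -37  -39  -37  -38  -38  -38  -38  -38  -36   16   15   17   16   84]]
245
[[-48 -47 -15 -15 -15 -15   9  11  12  11  11  11  11  11  11  11  11  11 -14 -15 -15 -15 -47]
 [-41 -37 -26 -23 -21 -18 -12 -10  -8  -7  -5  -3  -1   1   3   4   6   8  14  17  19  22  33]
 [ 85  83  17  16  16  16 -34 -37 -39 -37 -38 -37 -38 -38 -38 -38 -38 -38  15  16  17  17  83]]
255
[[-61 -61 -61 -61 -61 -60   4   5  13  13  13  13  13  13  12  12   7   6 -60 -60 -61 -61 -61]
 [-42 -39 -35 -32 -28 -25 -12 -10  -8  -6  -4  -3  -1   1   2   4   6   8  21  24  28  31  35]
 [ 92  92  93  93  93  91 -33 -36 -51 -51 -51 -50 -50 -51 -50 -49 -39 -37  90  91  92  92  93]]
275
[[-80 -81 -80 -80   8   9   9   9  13  12  12  12  12  12  13  12  13   9   9   9   9 -80 -80]
 [-43 -39 -35 -32 -14 -12 -11  -9  -7  -6  -4  -3  -1   0   2   3   5   7   8  10  11  32  35]
 [ 92  92  91  91 -58 -61 -60 -60 -68 -65 -65 -66 -66 -66 -66 -66 -67 -59 -60 -60 -60  92  92]]
```

View pics/w3.png

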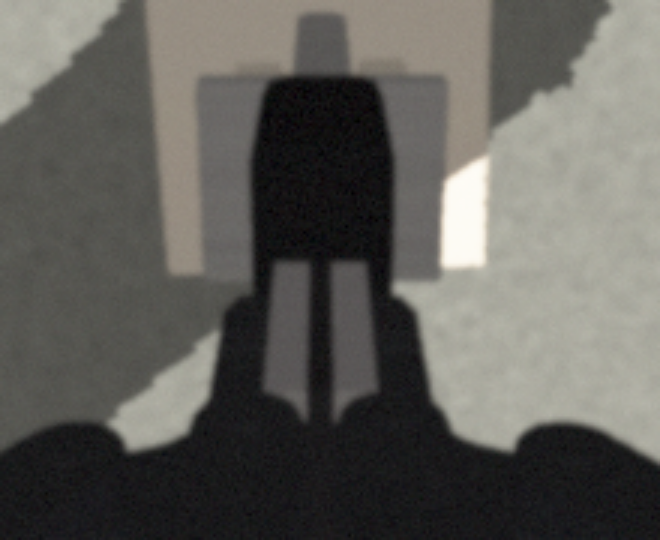

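```bash
python3 - <<'E'
from h import *
f=np.load("w1.npz");p,d,P=f["p"].astype(int),f["d"],f["P"]
np.set_printoptions(linewidth=200)
R=cv2.Rodrigues(np.array([-2.77979165e+00,-1.46156974e+00,1.10453064e-03]))[0];t=np.array([0.57050183,0.19780204,0.26153313])
for u in (205,215,222,436,442,450):
    L=(P[255:340:5,u]-t)@R*1000
    print(u);print(np.round(L).astype(int).T)
E
python3 -m pendant '{"translation":[[0,0,0],[0,0,0],[0,0,0],[0,0,0]],"delta_rot":[[0,0,0],[0,0,0],[0,0,0],[0,0,0]]}' 1 60
python3 - <<'E'
from h import *
p2,d2,c2=cap("scene");p,d,c=cap("wrist");np.savez("w4.npz",p=p,d=d,P=pts(d,c),p2=p2,P2=pts(d2,c2))
a=cv2.resize(p2[200:300,325:425],(400,400));b=cv2.resize(p,(400,250));b=np.vstack([b,np.zeros((150,400,3),np.uint8)])
cv2.imwrite("pics/w4.png",np.hstack([a,b])[...,::-1])
E
```

```text
205
[[ -87 -156   13   13   13   12   13   12   10    8    6    6    3    2    0   -1   -3]
 [-127 -173  -50  -48  -47  -46  -45  -44  -44  -44  -45  -44  -45  -44  -44  -44  -44]
 [ 144  261  -59  -63  -66  -69  -73  -75  -76  -76  -76  -78  -77  -78  -79  -80  -81]]
215
[[ -89 -156   12   13   11    9    7    6    3    1    0   -1   -3   -6   -8   -9 -283]
 [-118 -159  -46  -45  -44  -45  -44  -44  -45  -45  -44  -44  -44  -45  -45  -45 -171]
 [ 146  262  -58  -63  -64  -63  -65  -66  -65  -65  -67  -68  -69  -69  -69  -70  261]]
222
[[-149 -156   10    8    6    5    3    1   -2   -3   -6   -8  -10 -258 -267 -275 -284]
 [-149 -149  -44  -45  -44  -44  -44  -44  -45  -44  -45  -45  -45 -159 -160 -160 -161]
 [ 263  262  -55  -54  -55  -57  -57  -58  -58  -59  -59  -59  -60  263  263  262  261]]
436
[[-148 -156   13   12   10    8    6    4    2    0   -2   -3   -6   -8   -8 -261 -264]
 [ 153  154   41   41   41   41   41   41   41   41   41   41   41   41   41  159  157]
 [ 261  261  -59  -61  -62  -62  -62  -63  -64  -64  -65  -66  -66  -66  -68  244  237]]
442
[[-148 -156   13   13   13   11   10    8    6    4    3    1   -1   -3   -4   -6   -7]
 [ 161  162   44   42   41   41   41   41   41   41   41   41   41   41   41   41   41]
 [ 261  262  -59  -63  -67  -68  -69  -70  -70  -70  -71  -72  -72  -72  -73  -74  -75]]
450
[[-148 -156   12   12   13   13   13   13   10   10    8    6    5    3    1    0   -2]
 [ 173  173   47   46   44   43   42   40   41   41   41   41   41   41   41   41   41]
 [ 262  261  -58  -62  -67  -70  -74  -78  -76  -78  -78  -79  -79  -80  -80  -81  -81]]
clock: 4.5
tcp_pos: [0.5716, 0.1958, 0.0919]
orientation: [2.79, 1.444, -0.0]
contact_force: [0.3, 0.2, 0.3]
grip_width: 0.0723
gripper_force: 0.0
```

View pics/w4.png

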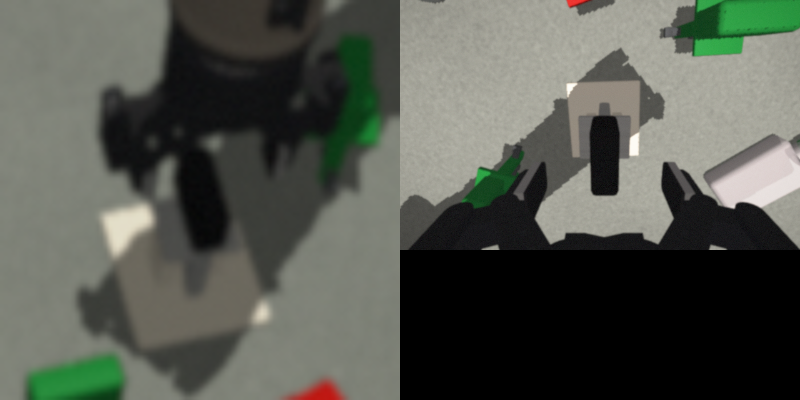

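The fingertips visibly sit above the grip top. In the wrist depth the open tips are about 55 mm behind the reported TCP, where 13 mm was expected. I'll cross-check with the scene camera before going lower.

```bash
python3 - <<'E'
from h import *
f=np.load("w4.npz");o=get_obs()
R=cv2.Rodrigues(o["orientation"])[0];t=o["tcp_pos"];v,u=np.mgrid[:400,:640]
for n,p,P in(("wrist",f["p"],f["P"]),("scene",f["p2"],f["P2"])):
    L=(P-t)@R*1000
    s=(p.max(-1)<75)&(P[...,2]>.05)&(abs(L[...,0])<25)&(abs(L[...,1])>25)&(abs(L[...,1])<75)
    for sg in(1,-1):
        q=L[s&(L[...,1]*sg>0)];print(n,sg,len(q),np.round(np.percentile(q[:,2],[50,90,97,99,100])) if len(q) else'', np.round(np.median(q[q[:,2]>np.percentile(q[:,2],95)],0)))
    # gripper closest body
print(o["grip_width"])
E
```

```text
wrist 1 14284 [-104.  -76.  -61.  -56.  -50.] [  6.  38. -60.]
wrist -1 15219 [-105.  -76.  -61.  -55.  -50.] [  6. -41. -59.]
scene 1 1130 [-231. -107.  -92.  -70.  -59.] [  8.  45. -88.]
scene -1 547 [-149.  -85.  -58.  -53.  -47.] [  7. -35. -56.]
0.08448087590239237
```

The scene camera agrees: the real tips are about 42 mm short of the reported TCP. I'll go down another 1.7 units and grip.

```bash
python3 -m pendant '{"translation":[[0,0,-0.5],[0,0,-1],[0,0,-1.4],[0,0,-1.7],[0,0,-1.7],[0,0,-1.7]],"delta_rot":[[0,0,0],[0,0,0],[0,0,0],[0,0,0],[0,0,0],[0,0,0]]}' 1 60
python3 -m pendant '{"translation":[[0,0,0],[0,0,0],[0,0,0],[0,0,0],[0,0,0],[0,0,0],[0,0,0],[0,0,0]],"delta_rot":[[0,0,0],[0,0,0],[0,0,0],[0,0,0],[0,0,0],[0,0,0],[0,0,0],[0,0,0]]}' 0 60
```

```text
clock: 5.35
tcp_pos: [0.5719, 0.1958, 0.0496]
orientation: [2.79, 1.444, 0.001]
contact_force: [0.7, 0.1, -0.3]
grip_width: 0.0852
gripper_force: 0.0
clock: 6.35
tcp_pos: [0.572, 0.1958, 0.0496]
orientation: [2.79, 1.444, 0.001]
contact_force: [1.1, -0.1, 2.5]
grip_width: 0.0211
gripper_force: 60.3
```

```bash
python3 -m pendant '{"translation":[[0,0,0.5],[0,0,1.2],[0,0,2],[0,0,3],[0,0,4.4],[0,0,5.8],[0,0,7.2],[0,0,8.6],[0,0,9.4],[0,0,9.6],[0,0,9.6]],"delta_rot":[[0,0,0],[0,0,0],[0,0,0],[0,0,0],[0,0,0],[0,0,0],[0,0,0],[0,0,0],[0,0,0],[0,0,0],[0,0,0]]}' 0 60
python3 -m pendant '{"translation":[[-0.1,-0.8,0],[-0.2,-2,0],[-0.4,-3.6,0],[-0.5,-5.4,0],[-0.7,-7.2,0],[-0.9,-9,0],[-1.1,-10.8,0],[-1.2,-12.4,0],[-1.4,-14,0],[-1.5,-15.2,0],[-1.55,-15.65,0],[-1.55,-15.65,0]],"delta_rot":[[0,0,0.5],[0,0,1.2],[0,0,2.2],[0,0,3.4],[0,0,4.8],[0,0,6.2],[0,0,7.6],[0,0,9],[0,0,10.2],[0,0,11.2],[0,0,11.6],[0,0,11.6]]}' 
python3 -m pendant '{"translation":[[0,0,0],[0,0,0],[0,0,0],[0,0,0]],"delta_rot":[[0,0,0],[0,0,0],[0,0,0],[0,0,0]]}'
python3 - <<'E'
from h import *
o=get_obs();print(o["tcp_pos"],o["orientation"],o["joints"],o["contact_force"])
s={}
for n in("wrist","scene","top"):
    p,d,c=cap(n);s[n+"p"]=p;s[n+"P"]=pts(d,c)
np.savez("v1.npz",tcp=o["tcp_pos"],ori=o["orientation"],**s)
a=cv2.resize(s["scenep"][60:220,200:360],(400,400));b=cv2.resize(s["wristp"],(400,250));b=np.vstack([b,cv2.resize(s["topp"][170:260,320:440],(400,300))[:150*2:2]])
cv2.imwrite("pics/v1.png",np.hstack([a,b])[...,::-1])
E
```

```text
clock: 7.72
tcp_pos: [0.5713, 0.1957, 0.2895]
orientation: [-2.79, -1.444, 0.0]
contact_force: [-0.2, 0.4, -4.1]
grip_width: 0.0212
gripper_force: 59.8
clock: 9.22
tcp_pos: [0.5318, -0.1964, 0.2884]
orientation: [-1.743, -2.612, 0.002]
contact_force: [0.0, 0.8, -3.0]
grip_width: 0.0216
gripper_force: 59.7
clock: 9.72
tcp_pos: [0.533, -0.1951, 0.2894]
orientation: [1.739, 2.616, 0.0]
contact_force: [0.0, -0.1, -3.8]
grip_width: 0.0208
gripper_force: 59.7
[ 0.53300352 -0.19507754  0.2894288 ] [1.73942961e+00 2.61606682e+00 1.45285968e-04] [-0.29573736  0.24690816  0.66054728  1.72686939 -0.16031576  1.22236839
  0.80232896] [ 0.03403749 -0.06621901 -3.76663333]
```

View pics/v1.png

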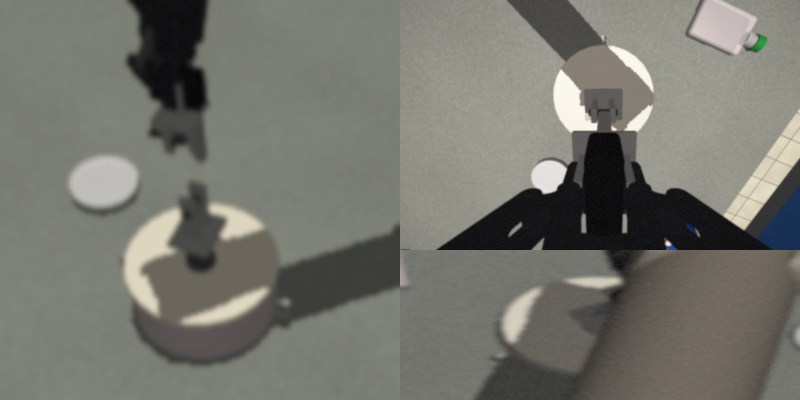

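Scene view: the hook hangs above the yoke. Wrist view (half-scale panel): the collar is at (604,145) and the yoke's cheeks at (604,105), nearly aligned. Next I measure the offsets between them.

```bash
python3 - <<'E'
from h import *
f=np.load("v1.npz");t=f["tcp"];R=cv2.Rodrigues(f["ori"])[0]
print("tool y ang",np.degrees(np.arctan2(R[1,1],R[0,1])),"tool x ang",np.degrees(np.arctan2(R[1,0],R[0,0])),R[:,2])
v,u=np.mgrid[:400,:640]
def rep(l,n,s):
    P=f[n+"P"];q=((P-t)@R*1000)[s&(P[...,2]>0)]
    r=cv2.minAreaRect(q[:,:2].astype(np.float32))
    print(n,l,len(q),"x",np.round(np.percentile(q[:,0],[1,50,99]),1),"y",np.round(np.percentile(q[:,1],[1,50,99]),1),"z",np.round(np.percentile(q[:,2],[5,50,95]),1),"rect",np.round(r[0],1),np.round(r[1],1),round(r[2],1))
for n in("wrist","scene"):
    P=f[n+"P"];p=f[n+"p"].astype(int);Z=P[...,2];L=(P-t)@R*1000
    near=(abs(L[...,0])<60)&(abs(L[...,1])<60)
    rep("collar",n,near&(Z>.308)&(Z<.323)&(p.max(-1)>50)&(abs(L[...,1])<32)&(abs(L[...,0])<30))
    rep("blade",n,near&(Z>.25)&(Z<.30)&(p.max(-1)>35))
    rep("cheeks",n,near&(Z>.189)&(Z<.205))
    rep("yoke",n,near&(Z>.155)&(Z<.205))
    rep("plate",n,near&(Z>.126)&(Z<.142))
    rep("lid",n,(abs(L[...,0])<120)&(abs(L[...,1])<120)&(Z>.076)&(Z<.086))
E
```

```text
tool y ang 22.75992737141794 tool x ang 112.7599275150537 [ 7.55205487e-05  6.08582528e-05 -9.99999995e-01]
wrist collar 2321 x [-0.2 16.3 23.9] y [-23.9   1.8  25.3] z [-27.1 -26.  -22.2] rect [11.5  0.6] [50.1 25.3] 90.0
wrist blade 480 x [23.1 23.5 23.9] y [-5.1  0.9  6.6] z [-8.8  9.3 33.1] rect [23.5  0.7] [12.  1.] 89.0
wrist cheeks 480 x [-7.2  3.9 12.7] y [-16.8  -9.5  16. ] z [91.7 92.8 97. ] rect [ 2.7 -0.5] [32.9 20.1] 89.0
wrist yoke 819 x [-7.   6.3 12.8] y [-20.1  -6.5  19.1] z [ 91.9  93.8 125.6] rect [ 2.7 -0.5] [39.8 20.1] 89.0
wrist plate 1957 x [-20.9  12.7  27.5] y [-29.9  -0.7  29. ] z [153.3 154.6 156. ] rect [ 2.7 -0.6] [59.5 49.8] 89.0
wrist lid 14808 x [-57.5  27.5  89.6] y [-86.3  -0.8  85.6] z [208.2 209.6 210.9] rect [15.5 -0.9] [182.  156.5] 88.6
scene collar 163 x [-23.9   4.8  20.8] y [-19.3  16.   28.1] z [-28.3 -25.1 -21.5] rect [-1.7  4.3] [49.1 46. ] 89.0
scene blade 175 x [-39.4   2.3  20.6] y [-4.7  6.7  9.8] z [-4.2 14.8 32.2] rect [-9.8  2.2] [61.1 15.7] 1.7
scene cheeks 58 x [-9.4  0.5  9.7] y [-16.4  -6.1  18.6] z [91.8 93.9 99.5] rect [0.2 0.7] [19.3 36. ] 0.4
scene yoke 166 x [-10.3   2.4  10.2] y [-15.2  11.5  20.4] z [ 92.4 106.7 131.2] rect [0.4 2.1] [39.  22.8] 86.9
scene plate 222 x [-24.8   9.1  24.9] y [-27.7  14.1  32. ] z [150.2 155.7 159.9] rect [-0.3  1.6] [61.1 51. ] 88.3
scene lid 1873 x [-85.5  12.9  86.5] y [-83.6  16.9  88.5] z [207.  210.3 212.9] rect [0.7 2.4] [179.7 181.1] 56.7
```

```bash
python3 -m pendant '{"translation":[[-0.06,0.03,0],[-0.06,0.03,-0.5],[-0.06,0.03,-1],[-0.06,0.03,-1.5],[-0.06,0.03,-1.8],[-0.06,0.03,-1.8],[-0.06,0.03,-1.8],[-0.06,0.03,-1.8]],"delta_rot":[[0,0,0.2],[0,0,0.2],[0,0,0.2],[0,0,0.2],[0,0,0.2],[0,0,0.2],[0,0,0.2],[0,0,0.2]]}'
python3 - <<'E'
from h import *
o=get_obs();t=o["tcp_pos"];R=cv2.Rodrigues(o["orientation"])[0]
p,d,c=cap("wrist");P=pts(d,c);Z=P[...,2];L=(P-t)@R*1000;zo=t[2]-.0374
def rep(l,s):
    q=L[s&(Z>0)&(abs(L[...,0])<40)&(abs(L[...,1])<45)];r=cv2.minAreaRect(q[:,:2].astype(np.float32));print(l,len(q),np.round(r[0],1),np.round(r[1],1),round(r[2],1),np.round(np.percentile(q[:,1],[1,99]),1),np.round(np.percentile(q[:,0],[1,99]),1))
rep("collar",(Z>zo+.058)&(Z<zo+.07)&(p.max(-1)>50));rep("blade",(Z>zo+.012)&(Z<zo+.05)&(L[...,0]>18)&(L[...,0]<28));rep("yoke",(Z>.155)&(Z<.2));rep("plate",(Z>.126)&(Z<.142))
print(t,np.degrees(np.arctan2(R[1,1],R[0,1])),o["contact_force"])
E
```

```text
clock: 10.88
tcp_pos: [0.5317, -0.1948, 0.2449]
orientation: [1.717, 2.63, 0.001]
contact_force: [-0.0, 0.1, -4.2]
grip_width: 0.0214
gripper_force: 59.6
collar 2286 [11.6  0.7] [25.5 50.2] 0.2 [-23.9  25.4] [-0.  23.9]
blade 422 [23.5  0.8] [ 1.1 12. ] 0.1 [-5.1  6.7] [23.1 23.9]
yoke 877 [4.9 0.5] [39.8 14.9] 89.9 [-18.8  20.2] [-1.4 12.1]
plate 2349 [2.2 0.6] [60.1 49.7] 89.8 [-28.8  30.2] [-21.4  26.8]
[ 0.5317308  -0.19482371  0.24488805] 23.733075140077286 [-0.03817222  0.08276835 -4.15134283]
```

Aligned to within 0.7 mm. I'll descend to just short of the latch touching the pin.

```bash
python3 -m pendant '{"translation":[[0,0,-0.2],[0,0,-0.4],[0,0,-0.6],[0,0,-0.8],[0,0,-1],[0,0,-1.2],[0,0,-1.4],[0,0,-1.6],[0,0,-1.6]],"delta_rot":[[0,0,0],[0,0,0],[0,0,0],[0,0,0],[0,0,0],[0,0,0],[0,0,0],[0,0,0],[0,0,0]]}'
python3 -m pendant '{"translation":[[0,0,-0.1],[0,0,-0.2],[0,0,-0.3],[0,0,-0.4],[0,0,-0.5],[0,0,-0.6],[0,0,-0.7],[0,0,-0.8],[0,0,-0.8]],"delta_rot":[[0,0,0],[0,0,0],[0,0,0],[0,0,0],[0,0,0],[0,0,0],[0,0,0],[0,0,0],[0,0,0]]}'
```

```text
clock: 12.05
tcp_pos: [0.5311, -0.1946, 0.204]
orientation: [-1.717, -2.63, 0.001]
contact_force: [-0.5, -0.4, -2.7]
grip_width: 0.0214
gripper_force: 59.6
clock: 13.18
tcp_pos: [0.5317, -0.1949, 0.1845]
orientation: [1.717, 2.63, 0.0]
contact_force: [0.7, -0.6, 3.1]
grip_width: 0.0213
gripper_force: 60.5
```

```bash
python3 -m pendant '{"translation":[[0,0,-0.08],[0,0,-0.16],[0,0,-0.24],[0,0,-0.32],[0,0,-0.4],[0,0,-0.4],[0,0,-0.4]],"delta_rot":[[0,0,0],[0,0,0],[0,0,0],[0,0,0],[0,0,0],[0,0,0],[0,0,0]]}'
```

```text
clock: 14.05
tcp_pos: [0.5317, -0.1948, 0.1747]
orientation: [1.717, 2.63, 0.001]
contact_force: [-0.3, -0.1, 6.1]
grip_width: 0.0211
gripper_force: 61.1
```

```bash
python3 -m pendant '{"translation":[[0,0,-0.08],[0,0,-0.16],[0,0,-0.24],[0,0,-0.24],[0,0,-0.24]],"delta_rot":[[0,0,0],[0,0,0],[0,0,0],[0,0,0],[0,0,0]]}'
python3 -m pendant '{"translation":[[0,0,-0.06],[0,0,-0.12],[0,0,-0.16],[0,0,-0.16],[0,0,-0.16]],"delta_rot":[[0,0,0],[0,0,0],[0,0,0],[0,0,0],[0,0,0]]}'
```

```text
clock: 14.68
tcp_pos: [0.5321, -0.1952, 0.1691]
orientation: [1.716, 2.629, 0.001]
contact_force: [-0.6, -1.3, 8.3]
grip_width: 0.0214
gripper_force: 61.2
clock: 15.3
tcp_pos: [0.5327, -0.196, 0.1653]
orientation: [1.716, 2.627, 0.0]
contact_force: [1.0, -3.3, 5.8]
grip_width: 0.0212
gripper_force: 60.9
```

```bash
python3 -m pendant '{"translation":[[0,0,-0.06],[0,0,-0.12],[0,0,-0.16],[0,0,-0.16],[0,0,-0.16],[0,0,-0.16]],"delta_rot":[[0,0,0],[0,0,0],[0,0,0],[0,0,0],[0,0,0],[0,0,0]]}'
python3 - <<'E'
from h import *
o=get_obs();t=o["tcp_pos"];R=cv2.Rodrigues(o["orientation"])[0]
p,d,c=cap("wrist");P=pts(d,c);Z=P[...,2];L=(P-t)@R*1000
def rep(l,s):
    q=L[s&(Z>0)&(abs(L[...,0])<40)&(abs(L[...,1])<45)];r=cv2.minAreaRect(q[:,:2].astype(np.float32));print(l,len(q),np.round(r[0],1),np.round(r[1],1),round(r[2],1),"zworld",t[2]*1000-np.percentile(q[:,2],[10,50,90]))
rep("collar",(Z>t[2]+.018)&(Z<t[2]+.032)&(p.max(-1)>50)&(abs(L[...,1])<30)&(L[...,0]<30));rep("plate",(Z>.09)&(Z<.135)&(L[...,0]>10))
print(o["contact_force"],o["moment"])
E
```

```text
clock: 16.05
tcp_pos: [0.5315, -0.1948, 0.1605]
orientation: [1.717, 2.63, 0.0]
contact_force: [1.3, -3.9, 3.8]
grip_width: 0.0214
gripper_force: 60.6
collar 2332 [11.6  0.7] [25.2 50.2] 0.0 zworld [187.36448023 186.51876123 184.13917484]
plate 2214 [18.6  0.8] [60. 17.] 89.9 zworld [123.53797209 118.77585239 117.4819622 ]
[ 1.29116981 -3.89469062  3.78232909] [-0.98156718 -0.32295809  0.04239811]
```

The collar underside is at 180.5 mm and the cheek tops at about 180.5 mm, so the pin is home. Now checking the thumb tab to see whether the latch is shut.

```bash
python3 - <<'E'
from h import *
o=get_obs();t=o["tcp_pos"];R=cv2.Rodrigues(o["orientation"])[0]
p,d,c=cap("wrist");P=pts(d,c);Z=P[...,2];L=(P-t)@R*1000;zo=(t[2]-.0376)*1000
s=(abs(L[...,1]-.7)<9)&(L[...,0]>24.6)&(L[...,0]<45)&(Z>.126)
q=L[s];h=t[2]*1000-q[:,2]-zo
for a in range(24,46,2):
    k=(q[:,0]>=a)&(q[:,0]<a+2)
    if k.sum(): print(a-1.5,k.sum(),"hook z",np.round(np.percentile(h[k],[10,50,90]),1),"y",np.round(np.percentile(q[k,1],[5,95]),1))
f=np.load("v1.npz");t0=f["tcp"];R0=cv2.Rodrigues(f["ori"])[0];L0=(f["wristP"]-t0)@R0*1000
q=L0[(abs(L0[...,1]-.7)<9)&(L0[...,0]>24.6)&(L0[...,0]<45)&(L0[...,2]<40)&(L0[...,2]>-20)];print("before (shut):")
h=37.6-q[:,2]
for a in range(24,46,2):
    k=(q[:,0]>=a)&(q[:,0]<a+2)
    if k.sum(): print(a-1.5,k.sum(),np.round(np.percentile(h[k],[10,50,90]),1))
cv2.imwrite("pics/l1.png",cv2.resize(p[120:280,240:410],None,fx=3,fy=3,interpolation=cv2.INTER_CUBIC)[...,::-1])
E
```

```text
22.5 202 hook z [116.9 117.7 118.3] y [-7.4  8.6]
24.5 373 hook z [116.2 117.1 118.1] y [-7.2  8.8]
26.5 2049 hook z [ 85.4 104.  115.7] y [-7.3  8.7]
28.5 82 hook z [ 87.4 103.6 112.3] y [-5.3  7.1]
before (shut):
```

View pics/l1.png

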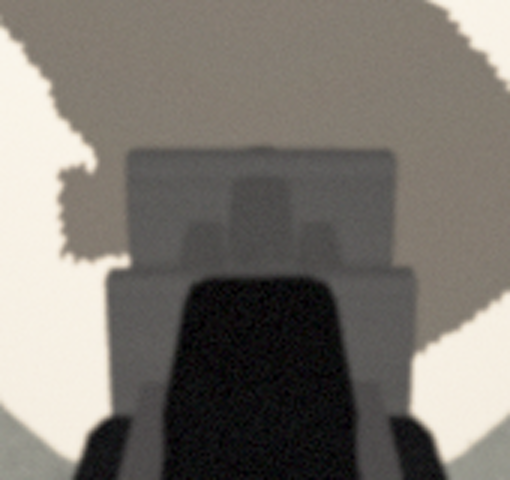

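The tab is on the far side from the wrist camera. The scene camera caught it before, at tool x around -39, so I'll use that.

```bash
python3 - <<'E'
from h import *
def rep(l,P,t,R,p):
    L=(P-t)@R*1000;h=37.6-L[...,2]
    s=(abs(L[...,1])<12)&(L[...,0]<-22)&(L[...,0]>-48)&(h>-18)&(h<50)&(P[...,2]>.1)
    v,u=np.nonzero(s);print(l,s.sum())
    for a in range(-48,-22,3):
        k=s&(L[...,0]>=a)&(L[...,0]<a+3)
        if k.sum(): print(a+1.5,k.sum(),"hookz",np.round(np.percentile(h[k],[10,50,90]),1),"y",np.round(np.median(L[k][:,1]),1),"px",np.round([np.mean(np.nonzero(k)[1]),np.mean(np.nonzero(k)[0])]))
f=np.load("v1.npz");rep("before",f["sceneP"],f["tcp"],cv2.Rodrigues(f["ori"])[0],f["scenep"])
o=get_obs();p,d,c=cap("scene");P=pts(d,c);np.savez("s2.npz",p=p,P=P);rep("now",P,o["tcp_pos"],cv2.Rodrigues(o["orientation"])[0],p)
print(o["contact_force"])
E
```

```text
before 29
-40.5 3 hookz [21.2 21.9 23.8] y -1.3 px [260. 112.]
-37.5 4 hookz [22.8 25.4 26. ] y 6.6 px [260. 113.]
-34.5 6 hookz [18.2 22.6 24.4] y 2.7 px [261. 114.]
-31.5 4 hookz [21.2 22.6 24.2] y 2.2 px [262. 113.]
-28.5 3 hookz [20.9 22.2 24.3] y 5.8 px [263. 114.]
-25.5 1 hookz [21.8 21.8 21.8] y 5.9 px [264. 115.]
-22.5 8 hookz [ 6.6 18.1 32.9] y 7.0 px [265. 116.]
now 22
-40.5 2 hookz [22.8 24.5 26.3] y 6.2 px [265. 146.]
-37.5 2 hookz [21.  22.4 23.7] y 5.2 px [266. 147.]
-34.5 5 hookz [21.  22.3 25.8] y 4.1 px [267. 147.]
-31.5 4 hookz [20.  20.9 23.9] y 2.7 px [268. 147.]
-28.5 1 hookz [18.7 18.7 18.7] y 3.0 px [269. 148.]
-25.5 3 hookz [-7.4 -6.3 13.8] y 5.0 px [271. 153.]
-22.5 5 hookz [-6.9  3.3 28.6] y 6.4 px [271. 152.]
[ 1.50294615 -3.5410084   3.81183004]
```

The tab is level at hook z 22, as before, so the latch is shut. Now the tug: +42 mm, with a small shift to relieve the side force.

```bash
python3 -m pendant '{"translation":[[0.01,-0.02,0.1],[0.02,-0.04,0.2],[0.02,-0.04,0.3],[0.02,-0.04,0.4],[0.02,-0.04,0.5],[0.02,-0.04,0.6],[0.02,-0.04,0.7],[0.02,-0.04,0.8],[0.02,-0.04,0.9],[0.02,-0.04,1],[0.02,-0.04,1],[0.02,-0.04,1]],"delta_rot":[[0,0,0],[0,0,0],[0,0,0],[0,0,0],[0,0,0],[0,0,0],[0,0,0],[0,0,0],[0,0,0],[0,0,0],[0,0,0],[0,0,0]]}'
python3 -m pendant '{"translation":[[0,0,0.1],[0,0,0.2],[0,0,0.3],[0,0,0.4],[0,0,0.5],[0,0,0.6],[0,0,0.7],[0,0,0.7],[0,0,0.7],[0,0,0.7]],"delta_rot":[[0,0,0],[0,0,0],[0,0,0],[0,0,0],[0,0,0],[0,0,0],[0,0,0],[0,0,0],[0,0,0],[0,0,0]]}'
cat > m.py <<'E'
from h import *
o=get_obs();t=o["tcp_pos"];R=cv2.Rodrigues(o["orientation"])[0]
p,d,c=cap("wrist");P=pts(d,c);Z=P[...,2];L=(P-t)@R*1000
q=L[(Z>.09)&(Z<.165)&(L[...,0]>14)&(L[...,0]<28)&(abs(abs(L[...,1])-18)<9)];print("plate z",t[2]*1000-np.percentile(q[:,2],[25,50,75]),"rest 135; force",o["contact_force"])
E
python3 m.py
```

```text
clock: 17.7
tcp_pos: [0.5319, -0.1956, 0.1854]
orientation: [-1.717, -2.631, -0.0]
contact_force: [0.5, -0.6, -3.4]
grip_width: 0.0214
gripper_force: 59.7
clock: 18.95
tcp_pos: [0.5316, -0.1956, 0.2028]
orientation: [-1.717, -2.63, 0.0]
contact_force: [-0.6, -0.2, -9.2]
grip_width: 0.0216
gripper_force: 59.1
plate z [150.09698432 149.59584139 149.07161596] rest 135; force [-0.59838328 -0.22642161 -9.20799821]
```

```bash
python3 -m pendant '{"translation":[[0,0,0.05],[0,0,0.1],[0,0,0.1],[0,0,0.1]],"delta_rot":[[0,0,0],[0,0,0],[0,0,0],[0,0,0]]}'
python3 m.py
python3 -m pendant '{"translation":[[0,0,-0.12],[0,0,-0.25],[0,0,-0.4],[0,0,-0.55],[0,0,-0.7],[0,0,-0.85],[0,0,-1],[0,0,-1.15],[0,0,-1.3],[0,0,-1.4],[0,0,-1.5],[0,0,-1.5]],"delta_rot":[[0,0,0],[0,0,0],[0,0,0],[0,0,0],[0,0,0],[0,0,0],[0,0,0],[0,0,0],[0,0,0],[0,0,0],[0,0,0],[0,0,0]]}'
python3 -m pendant '{"translation":[[0,0,0],[0,0,0],[0,0,0],[0,0,0]],"delta_rot":[[0,0,0],[0,0,0],[0,0,0],[0,0,0]]}'
python3 m.py
```

```text
clock: 19.5
tcp_pos: [0.5317, -0.1956, 0.2053]
orientation: [-1.717, -2.63, 0.0]
contact_force: [-1.2, 0.3, -10.7]
grip_width: 0.0213
gripper_force: 59.1
plate z [152.65787281 152.18276914 151.60634462] rest 135; force [ -1.15131074   0.26183341 -10.65841197]
clock: 21.05
tcp_pos: [0.5321, -0.1957, 0.1679]
orientation: [1.717, 2.63, 0.0]
contact_force: [0.3, -0.6, -0.0]
grip_width: 0.0212
gripper_force: 60.8
clock: 21.55
tcp_pos: [0.5321, -0.1957, 0.1681]
orientation: [1.717, 2.63, 0.0]
contact_force: [-0.2, -0.3, 1.3]
grip_width: 0.0216
gripper_force: 60.8
plate z [126.65231987 126.18648581 125.61483501] rest 135; force [-0.22342922 -0.26002533  1.29063841]
```

The yoke has been lifted about 15–17 mm, and now it's flush again with the hook's weight balanced. Letting go and retreating.

```bash
python3 -m pendant '{"translation":[[0,0,0],[0,0,0],[0,0,0],[0,0,0],[0,0,0],[0,0,0],[0,0,0],[0,0,0]],"delta_rot":[[0,0,0],[0,0,0],[0,0,0],[0,0,0],[0,0,0],[0,0,0],[0,0,0],[0,0,0]]}' 1 60
python3 -m pendant '{"translation":[[0,0,0.4],[0,0,1],[0,0,2],[0,0,3],[0,0,4],[0,0,5],[0,0,5.6],[0,0,5.6],[0,0,5.6],[0,0,5.6]],"delta_rot":[[0,0,0],[0,0,0],[0,0,0],[0,0,0],[0,0,0],[0,0,0],[0,0,0],[0,0,0],[0,0,0],[0,0,0]]}'
python3 - <<'E'
from h import *
o=get_obs();t=o["tcp_pos"];R=cv2.Rodrigues(o["orientation"])[0]
p,d,c=cap("wrist");p2,d2,c2=cap("scene");P=pts(d,c);L=(P-t)@R*1000;Z=P[...,2]*1000
n=(abs(L[...,0])<40)&(abs(L[...,1])<40)
for l,s in(("grip",n&(Z>225)&(Z<270)),("collar",n&(Z>180)&(Z<202)&(p.max(-1)>45)),("plate",n&(Z>115)&(Z<140))):
    q=L[s];r=cv2.minAreaRect(q[:,:2].astype(np.float32));print(l,len(q),r,np.percentile(Z[s],[10,50,90]))
a=cv2.resize(p2[60:220,200:360],(400,400));b=cv2.resize(p,(400,250));b=np.vstack([b,np.zeros((150,400,3),np.uint8)])
cv2.imwrite("pics/e1.png",np.hstack([a,b])[...,::-1])
E
```

```text
clock: 22.6
tcp_pos: [0.5319, -0.1956, 0.1679]
orientation: [-1.717, -2.631, -0.0]
contact_force: [-0.3, 0.4, 0.0]
grip_width: 0.0852
gripper_force: 0.0
clock: 23.85
tcp_pos: [0.5314, -0.1955, 0.3069]
orientation: [-1.716, -2.629, 0.001]
contact_force: [0.5, -0.5, 0.2]
grip_width: 0.0853
gripper_force: 0.0
grip 2287 ((1.4756431579589844, 1.470651626586914), (21.92406463623047, 55.29391860961914), 89.87896728515625) [245.64766623 248.55600941 249.55102218]
collar 1358 ((0.7691001892089844, 1.6133594512939453), (44.795753479003906, 49.990692138671875), 0.289646714925766) [193.96377201 194.90641109 195.80207448]
plate 826 ((18.84201431274414, 1.8620891571044922), (16.44002914428711, 59.671382904052734), 0.16249880194664001) [125.52232145 126.91735325 128.00716407]
```

View pics/e1.png

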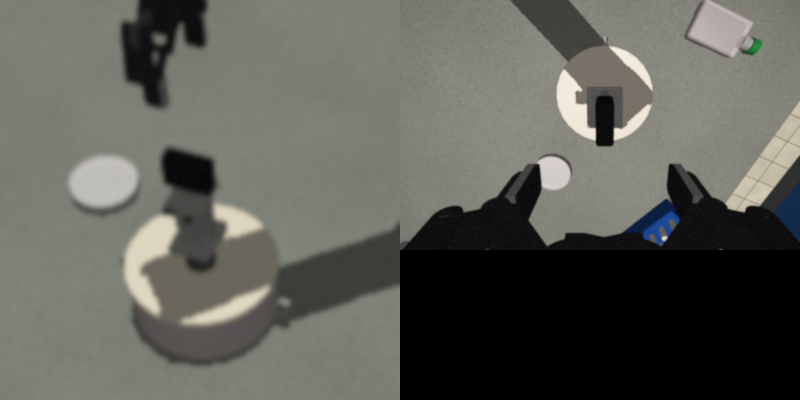

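The hook stands upright on the yoke at scene crop (190,200). Its collar is 62 mm above the base plate (44 + 18), so it is flush, and the gripper is clear.

```bash
python3 -c "
from bench import *
print(hand_in())"
```

```text
the job is handed in; nothing more can be done
None
```

The hook is latched on the yoke pin: I pushed it home with about 12 N at most, tugged it until the yoke was about 15–17 mm above rest, let it settle back flush, released it and handed in at about 24 s, with the bystanders and look-alikes left alone.

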